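Find the good slot of a heel-plate guide block by feeler drag

TASK

The green heel-plate guide block has three sprung slots that look alike: one spring is worn out and lets the gauge blade down with hardly any drag, one is far too stiff, and one is right and gives a light, steady drag of a few newtons. Take the red-handled gauge blade out of its wooden stand, feel for the right slot without ever forcing the blade (back off if the push climbs past about 12 N), and leave the blade let go, standing upright and fully home in the right slot, with everything else on the worktop left undisturbed.

Things in the scene. Friction and masses are not known exactly. Their poses are not given: they have to be found in the camera images.
- blade: Gauge blade, 0.12 kg, loose. Flat steel blade 5 mm thick (its x), 22 mm wide (y), 50 mm long, under a red handle 16 mm thick (x), 26 mm wide (y), 52 mm tall. Origin at the middle of the blade's lower end (nose); z up the blade; handle from z = 50 to 102 mm. The last 2 to 3 mm of the nose are stepped in to 3 mm thick. Starts upright in the stand.
- blade_nose (a point): The middle of the blade's lower end; axes as the blade's.
- blade_handle (a point): The centre of the red handle, 76 mm above the nose; axes as the blade's.
- stand: Dark wooden stand, fixed, 70 x 80 x 38 mm high, origin under its centre. A slot 6.6 mm (x) by 24 mm (y) in its top holds the blade, whose nose rests on the slot's floor 8 mm above the worktop; the handle starts 20 mm above the stand's top.
- block: Green iron guide block, bolted down, about 62 mm (x) by 150 mm (y) by 52 mm high; origin on the worktop under the middle slot's mouth. Three slots in a row along its y, 46 mm apart, go straight down. Mouths 8 mm (x) by 27 mm (y); slot floors 44 mm below the top. With the blade home its handle is 6 mm above the block's top. A slot's -x wall is solid, straight down.
- slot1 (a point): Centre of the mouth of the slot at the block's -y end, level with the block's top; axes as the block's. In each slot a steel shoe is sprung from the +x side toward -x: its face slopes from the mouth's +x edge, 7 mm below the top, to 2.5 mm from the solid wall, 22 mm below the top, then runs straight down. The blade pushes it aside 2.5 to 4 mm (it can give 9).
- slot2 (a point): Centre of the mouth of the middle slot, level with the block's top; axes as the block's. The shoe's side push on the blade is about 0.2 to 0.3 N in the worn slot, 5 to 6 N in the right one; in the stiff one it climbs on the slope, past 12 N, to 30 to 40 N. Drag while sliding: some 0.5 to 1.7 times that, most on the slope, less once stopped. A blade held off the solid wall is pushed sideways (-x) as well. Which slot is which changes.
- slot3 (a point): Centre of the mouth of the slot at the block's +y end, level with the block's top; axes as the block's. A blade let go in the right slot stays standing, pressed against the solid -x wall.
- vise: Small blue cast-iron bench vise gripping a black rubber heel, fixed, about 110 x 100 x 125 mm, with a screw reaching 140 mm to its -x; origin under its centre. Leave alone.
- last: Dark cast-iron shoe last on a round foot, 96 mm across and 106 mm high, loose; origin under the foot's centre. Leave alone.
- hammer: Claw tack hammer lying down, hickory handle 22 mm thick along its x, 235 mm long, 26 mm high; origin on the worktop about mid-length. Leave alone.
- tin: Round open tin of steel heel plates, 84 mm across and 32 mm high, loose; origin under its centre. Leave alone.

How it is judged:
By the outcome, as a careful person would: the job done as asked, in the order asked, and still so for the second after the job is handed in, with the robot touching nothing.
It also fails if it takes over 61 s, if anything falls off the work surface, if the arm or the gripper's body presses on something with over 40 N, if the wrist force passes 120 N, or if a joint passes its speed limit or range.

ROBOT

A 6-joint arm with a two-finger parallel gripper is mounted at the origin on the work surface. World frame = base frame: x ahead of the robot, y to its left, z up, the work surface at z = 0. Lengths are in m, angles in rad, forces in N, time in s.
With the tool pointing down it reaches from about 0.3 to 0.875 m from the base axis. Payload 6.4 kg.
Tool frame: the origin (TCP) lies at the very end of the fingers, on their centre line; the grasp point (between the pads) lies 19 mm behind it (arm.grip_point_offset is the distance from the TCP to the grasp point, in m); x points along the fingers, y is the direction in which the jaws open and shut, and the axes are right-handed (so a half turn about x gives the same grasp; the last joint's range is limited). The gripper opens to 85 mm and grips with 20 to 120 N. Pads are 22 mm wide; open, the fingers measure 114 mm over their backs; the gripper's body (76 mm by 85 mm) begins 54 mm behind the grasp point. The pads swing forward as they close: fully open they stand 13 mm farther back than shut.
Start: joints at [1.024, 0.181, 1.607, -0, 1.354, -0.206], TCP at [0.192, 0.542, 0.231] pointing down, gripper open.
Joint ranges: [-2.99, 2.99], [-0.89, 2.07], [0.3, 2.58], [-1.14, 4.28], [0, 2.63], [-3.12, 3.12]. Speed limits (rad/s): [2.57, 2.57, 3.01, 3.14, 3.14, 3.14].

INTERFACE

Orientations are given as a rotation vector (axis times angle).
In Python, from station import arm gives the robot as it stands.
- The arm moves only by the shell command python3 -m creep 'ROWS' [FORCE]. ROWS is JSON, a list of rows, each an object of numbers: "fingers": the opening, from 0 (shut) to 1 (fully open); "tx", "ty", "tz": the shift along the tool's x, y, z in mm; "rx", "ry", "rz": the turn, a rotation vector about the tool's x, y, z in rad. A call has 1 to 20 rows; each row shifts and turns the commanded pose from where the row before left it, along the tool's axes as they then stand; what a row does not reach is not made up. A row lasts 1/10 s, in which the tool goes at most 50 mm and 8.59 degrees, less where a joint would pass 70% of its speed; a pose out of reach is approached as far as the arm can. A call is refused whole if a number of a shift passes 50 or a number of a turn 0.15, either way. A call with a gripper value outside its range is refused whole. The fingers move at their own pace and stop on an object; FORCE is the grip in N (left out, the last holds). Time passes only in rows, so rows that do not move let the fingers close. It gives the time, the measured TCP pose, the force and the opening at its end, in the units of the state.
- arm.get_obs(): the state, without advancing time (a new reading comes with each control period).
- arm.capture(name): name is "scene" or "top" or "wrist"; returns a dict with "frame" (420x560x3 uint8, red, green, blue), "fov_y" (degrees; the focal length in pixels is half the picture's height over the tangent of half this angle, whatever the lens; pixels are square), "cx", "cy" (the principal point, pixels), "view" (4x4, takes a point from world to camera coordinates). Camera axes: x right, y up, looking along -z (the intrinsics and any distortion apply to the point x, -y, -z); pixel columns grow to the right and rows downward; lengths in m; the calibration is good to about 2 mm. A picture is of the moment at which its call begins. There is no depth.
- arm.sign_off(): hands the job in, once; it reports no verdict.
Trained networks look in the newest picture that a camera, given by its name, has taken for a name from the list of things; names that differ only in an ending like _2 or _b are one class to them, and where a whole thing is asked for, a point or a joint stands for the part that bears it (a point fixed in the world has none). Each returns a list of dicts, best first, with "confidence" (0 to 1); they miss things now and then, are a little off and sometimes report something else, mostly with a low value. They report only what shows in the picture. A call takes as long as a camera call.
- arm.trace(camera, query): "pixels" (420x560 bool, what is visible of it) and "rect" ([left, top, right, bottom] in pixels, round what is visible of it).
The state is a dict: "t": time; "joint_positions": joint angles; "joint_vel": joint speeds; "joint_efforts": joint torques, N m; "tool_pos": TCP position; "tcp_rot": TCP orientation; "contact_force": force on the tool from outside, world axes, zero at the start; "wrist_torque": the same for the moment, N m; "gripper_width": finger opening in m.
Only numpy, scipy, OpenCV 4.12 (cv2) and the standard library are available. Lean on these libraries where they do the work, as an engineer would, in place of code of your own. Each camera call takes 0.05 s, during which the arm holds its last target. There are 200 camera calls.

## Working session

There is one attempt and no reset: what is moved stays moved. The work goes in short steps, Python scripts to look and compute and a shell command to move; the robot and the scene stay as the last step left them, time stands still between calls to the robot, and variables do not carry over. Pictures are saved under pics/ and viewed, about 8 in all and at most 12, crops included, and the job is handed in when it is done.

```bash
mkdir -p pics
cat > h.py <<'E'
import numpy as np, cv2
from station import arm
from scipy.spatial.transform import Rotation as R
def cap(n):
    c=arm.capture(n); return c
def save(c,f,crop=None,s=1):
    im=c["frame"][:,:,::-1]
    if crop: im=im[crop[1]:crop[3],crop[0]:crop[2]]
    cv2.imwrite(f,cv2.resize(im,None,fx=s,fy=s,interpolation=cv2.INTER_CUBIC))
def K(c):
    f=c["frame"].shape[0]/2/np.tan(np.radians(c["fov_y"])/2); return f
def ray(c,u,v):
    f=K(c);V=np.array(c["view"]);d=np.array([(u-c["cx"])/f,-(v-c["cy"])/f,-1])
    return -V[:3,:3].T@V[:3,3], V[:3,:3].T@d
def atz(c,u,v,z):
    o,d=ray(c,u,v); return o+d*(z-o[2])/d[2]
def proj(c,p):
    f=K(c);V=np.array(c["view"]);q=V[:3,:3]@np.asarray(p)+V[:3,3]
    return np.array([c["cx"]+f*q[0]/-q[2], c["cy"]-f*q[1]/-q[2]])
E
python3 - <<'E'
from h import *
o=arm.get_obs();print(o)
for n in ["scene","top"]:
    c=cap(n);save(c,f"pics/{n}1.png");print(n,{k:c[k] for k in c if k!="frame"})
    for q in ["blade","blade_handle","stand","block"]:
        r=arm.trace(n,q)
        for x in r[:1]:
            ys,xs=np.nonzero(x["pixels"]);print(q,x["confidence"],x["rect"],xs.mean(),ys.mean(),cv2.minAreaRect(np.c_[xs,ys].astype(np.float32)))
E
```

```text
{'t': 0.0, 'joint_positions': array([ 1.02369572e+00,  1.81549965e-01,  1.60798422e+00,  1.57986321e-05,
        1.35381944e+00, -2.06362250e-01]), 'joint_vel': array([-8.18959869e-04,  1.69012980e-04,  7.57932214e-04,  1.51034940e-03,
        9.69583652e-05, -5.72937980e-04]), 'joint_efforts': array([ 1.04617018e-04, -4.44887674e+01, -3.51328039e+01, -4.20975466e-04,
        9.21377301e-03, -3.30795478e-05]), 'tool_pos': array([0.19187736, 0.541461  , 0.23039064]), 'tcp_rot': array([ 0.26612124,  1.55487088, -0.26869489]), 'contact_force': array([ 0.24378418, -0.58490589, -0.06506044]), 'wrist_torque': array([ 0.00530313, -0.02885212,  0.05290379]), 'gripper_width': 0.08578642628125174}
scene {'fov_y': 47.02989206588664, 'cx': 285.62388790908517, 'cy': 209.56155790903486, 'view': array([[-0.63259379,  0.77431493,  0.01617086,  0.36710176],
       [-0.51931756, -0.43957315,  0.73286065,  0.23378042],
       [ 0.57457321,  0.45520528,  0.68018658, -1.62470035],
       [ 0.        ,  0.        ,  0.        ,  1.        ]])}
blade 0.45 [252.3, 155.1, 260.4, 175.8] 255.02564102564102 163
[... 795 characters left out ...]
59163171],
       [ 0.        ,  0.        ,  0.        ,  1.        ]])}
blade 0.63 [342.2, 230.4, 352.8, 239.0] 346.5128205128205 236.2051282051282 ((346.5, 236.5), (5.0, 7.0), 90.0)
blade_handle 0.44 [339.5, 231.4, 351.9, 239.6] 346.5 236.0 ((346.5000305175781, 236.00001525878906), (5.375871658325195, 9.17060375213623), 71.56504821777344)
stand 0.96 [333.3, 224.6, 358.0, 251.5] 344.3160270880361 238.3860045146727 ((344.5946044921875, 238.06759643554688), (21.04306983947754, 24.166650772094727), 80.53767395019531)
block 0.71 [231.8, 198.9, 274.4, 229.5] 251.80495689655172 212.63254310344828 ((251.7162322998047, 213.29730224609375), (24.49544906616211, 43.40133285522461), 80.53767395019531)
```

View pics/top1.png

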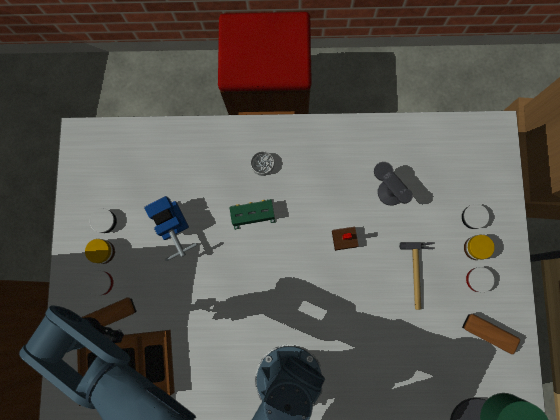

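View pics/scene1.png

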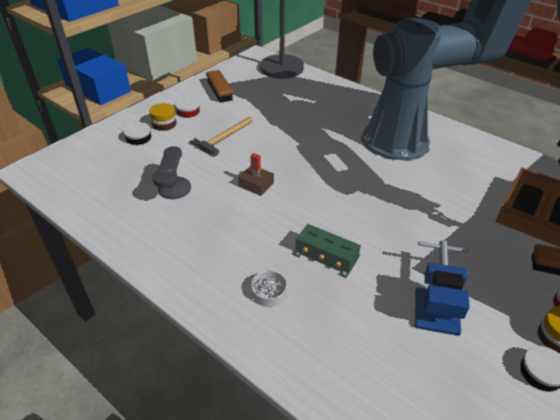

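The top view shows the stand with the red handle at about (346,236) and the block at about (252,213). In the scene view the brass screws face the camera, which is the block's +x side.

Run:
```python
from h import *
T=cap("top");S=cap("scene")
def tri(a,b):
    A=[];B=[]
    for c,(u,v) in ((T,a),(S,b)):
        o,d=ray(c,u,v);d/=np.linalg.norm(d);P=np.eye(3)-np.outer(d,d);A.append(P);B.append(P@o)
    return np.linalg.lstsq(np.vstack(A),np.hstack(B),rcond=None)[0]
print("handle tri",tri((346.5,236),(255,164)))
print("handle top z.11",atz(T,346.5,235.5,.1), "scene mid .084",atz(S,255,164,.084))
for q,z in(("stand",.038),("block",.052)):
  for n,c in(("top",T),("scene",S)):
    m=arm.trace(n,q)[0]["pixels"].astype(np.uint8)
    ys,xs=np.nonzero(m);bp=cv2.boxPoints(cv2.minAreaRect(np.c_[xs,ys].astype(np.float32)))
    P=np.array([atz(c,*p,z if n=="top" else z/2) for p in bp]);print(q,n,P[:,:2].round(3).tolist(),P.mean(0).round(3))
W=cap("wrist");print({k:W[k] for k in W if k!="frame"})
o=arm.get_obs();M=R.from_rotvec(o["tcp_rot"]).as_matrix();print(M.round(3))
V=np.array(W["view"]);C=-V[:3,:3].T@V[:3,3];print("cam in tool",M.T@(C-o["tool_pos"]),(V[:3,:3]@M).round(3))
```

```text
handle tri [ 0.47876568 -0.19890052  0.07963099]
handle top z.11 [ 0.47835385 -0.19708911  0.1       ] scene mid .084 [ 0.48269649 -0.19448855  0.084     ]
stand top [[0.507, -0.151], [0.519, -0.235], [0.444, -0.244], [0.432, -0.161]] [ 0.475 -0.198  0.038]
stand scene [[0.533, -0.231], [0.429, -0.289], [0.413, -0.173], [0.515, -0.123]] [ 0.473 -0.204  0.019]
block top [[0.593, 0.212], [0.629, 0.059], [0.544, 0.04], [0.509, 0.191]] [0.569 0.126 0.052]
block scene [[0.644, 0.062], [0.527, 0.017], [0.504, 0.191], [0.617, 0.223]] [0.573 0.123 0.026]
{'fov_y': 70.87958080558717, 'cx': 284.83237429555544, 'cy': 208.24221186951266, 'view': array([[ 3.34636702e-01,  9.42346972e-01, -6.79747686e-04,
        -5.75871249e-01],
       [-9.08165727e-01,  3.22305921e-01, -2.67121519e-01,
         3.49385069e-02],
       [-2.51502068e-01,  9.00059878e-02,  9.63662613e-01,
        -3.78106746e-01],
       [ 0.00000000e+00,  0.00000000e+00,  0.00000000e+00,
         1.00000000e+00]])}
[[ 0.     0.334  0.942]
 [ 0.     0.942 -0.334]
 [-1.     0.     0.   ]]
cam in tool [-0.14200509  0.0011334  -0.0670695 ] [[ 0.001  1.     0.   ]
 [ 0.267  0.    -0.964]
 [-0.964  0.001 -0.267]]
```

```bash
python3 -m creep '[{"ty":-35.3,"tz":30.4},{"ty":-35.3,"tz":30.4},{"ty":-35.3,"tz":30.4},{"ty":-35.3,"tz":30.4},{"ty":-35.3,"tz":30.4},{"ty":-35.3,"tz":30.4},{"ty":-35.3,"tz":30.4},{"ty":-35.3,"tz":30.4},{"ty":-35.3,"tz":30.4},{"ty":-35.3,"tz":30.4},{"ty":-35.3,"tz":30.4},{"ty":-35.3,"tz":30.4},{"ty":-35.3,"tz":30.4},{"ty":-35.3,"tz":30.4},{"ty":-35.3,"tz":30.4},{"ty":-35.3,"tz":30.4},{"ty":-35.3,"tz":30.4}]'
python3 -m creep '[{"rx":0.15},{"rx":0.15},{"rx":0.15},{"rx":0.15},{"rx":0.15},{"rx":0.15},{"rx":0.15},{},{}]'
python3 - <<'E'
from h import *
W=cap("wrist");save(W,"pics/w1.png");o=arm.get_obs()
M=R.from_rotvec(o["tcp_rot"]).as_matrix();print(o["tool_pos"],M.round(3),o["contact_force"])
for q in["blade","blade_handle","stand"]:
  for x in arm.trace("wrist",q)[:1]:
    ys,xs=np.nonzero(x["pixels"]);print(q,x["confidence"],x["rect"],cv2.minAreaRect(np.c_[xs,ys].astype(np.float32)))
print(proj(W,o["tool_pos"]+M[:,0]*.12))
E
```

```text
[0.1921907  0.54196081 0.23132074] [[ 0.     0.334  0.942]
 [ 0.     0.942 -0.334]
 [-1.     0.    -0.   ]] [0.05100914 0.13927312 0.08698676]
[283.8372663  202.41684366]schema error: expected keys fingers, tx, ty, tz, rx, ry, rz
schema error: expected keys fingers, tx, ty, tz, rx, ry, rz
```

View pics/w1.png

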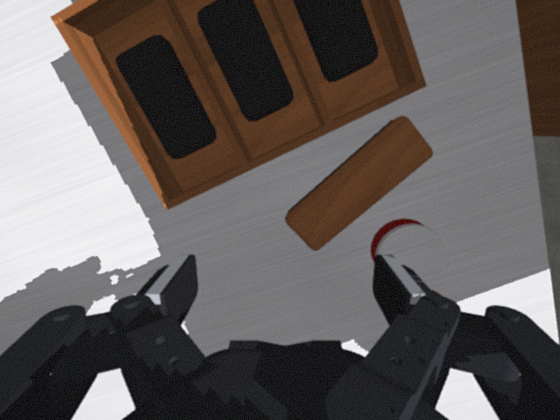

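The command was refused because every row needs all seven keys, so this picture only shows the start pose. I'll resend it with full rows.

```bash
python3 -m creep '[{"fingers":1,"tx":0,"ty":-35.3,"tz":30.4,"rx":0,"ry":0,"rz":0},{"fingers":1,"tx":0,"ty":-35.3,"tz":30.4,"rx":0,"ry":0,"rz":0},{"fingers":1,"tx":0,"ty":-35.3,"tz":30.4,"rx":0,"ry":0,"rz":0},{"fingers":1,"tx":0,"ty":-35.3,"tz":30.4,"rx":0,"ry":0,"rz":0},{"fingers":1,"tx":0,"ty":-35.3,"tz":30.4,"rx":0,"ry":0,"rz":0},{"fingers":1,"tx":0,"ty":-35.3,"tz":30.4,"rx":0,"ry":0,"rz":0},{"fingers":1,"tx":0,"ty":-35.3,"tz":30.4,"rx":0,"ry":0,"rz":0},{"fingers":1,"tx":0,"ty":-35.3,"tz":30.4,"rx":0,"ry":0,"rz":0},{"fingers":1,"tx":0,"ty":-35.3,"tz":30.4,"rx":0,"ry":0,"rz":0},{"fingers":1,"tx":0,"ty":-35.3,"tz":30.4,"rx":0,"ry":0,"rz":0},{"fingers":1,"tx":0,"ty":-35.3,"tz":30.4,"rx":0,"ry":0,"rz":0},{"fingers":1,"tx":0,"ty":-35.3,"tz":30.4,"rx":0,"ry":0,"rz":0},{"fingers":1,"tx":0,"ty":-35.3,"tz":30.4,"rx":0,"ry":0,"rz":0},{"fingers":1,"tx":0,"ty":-35.3,"tz":30.4,"rx":0,"ry":0,"rz":0},{"fingers":1,"tx":0,"ty":-35.3,"tz":30.4,"rx":0,"ry":0,"rz":0},{"fingers":1,"tx":0,"ty":-35.3,"tz":30.4,"rx":0,"ry":0,"rz":0},{"fingers":1,"tx":0,"ty":-35.3,"tz":30.4,"rx":0,"ry":0,"rz":0}]'
python3 -m creep '[{"fingers":1,"tx":0,"ty":0,"tz":0,"rx":0.15,"ry":0,"rz":0},{"fingers":1,"tx":0,"ty":0,"tz":0,"rx":0.15,"ry":0,"rz":0},{"fingers":1,"tx":0,"ty":0,"tz":0,"rx":0.15,"ry":0,"rz":0},{"fingers":1,"tx":0,"ty":0,"tz":0,"rx":0.15,"ry":0,"rz":0},{"fingers":1,"tx":0,"ty":0,"tz":0,"rx":0.15,"ry":0,"rz":0},{"fingers":1,"tx":0,"ty":0,"tz":0,"rx":0.15,"ry":0,"rz":0},{"fingers":1,"tx":0,"ty":0,"tz":0,"rx":0.15,"ry":0,"rz":0},{"fingers":1,"tx":0,"ty":0,"tz":0,"rx":0,"ry":0,"rz":0}]'
python3 - <<'E'
from h import *
W=cap("wrist");save(W,"pics/w2.png");o=arm.get_obs()
M=R.from_rotvec(o["tcp_rot"]).as_matrix();print(o["t"],o["tool_pos"],M.round(3),o["contact_force"])
for q in["blade","blade_handle","stand"]:
  for x in arm.trace("wrist",q)[:1]:
    ys,xs=np.nonzero(x["pixels"]);print(q,x["confidence"],x["rect"],cv2.minAreaRect(np.c_[xs,ys].astype(np.float32)))
print(proj(W,o["tool_pos"]+M[:,0]*.12))
E
```

```text
t: 2.75
tool_pos: [0.4791, -0.1985, 0.2314]
tcp_rot: [0.268, 1.554, -0.268]
contact_force: [0.2, 0.6, 0.2]
gripper_width: 0.0851
t: 3.55
tool_pos: [0.4787, -0.1964, 0.2313]
tcp_rot: [1.077, 1.288, -1.077]
contact_force: [0.6, -0.1, -0.1]
gripper_width: 0.0855
3.6 [ 0.47868856 -0.19639394  0.23133933] [[ 0.     0.983  0.182]
 [-0.     0.182 -0.983]
 [-1.     0.     0.   ]] [ 0.35650849 -0.17489772 -0.0296557 ]
blade 0.87 [274.2, 180.2, 294.3, 221.0] ((285.0, 199.5), (39.0, 18.0), 90.0)
blade_handle 0.77 [278.8, 178.7, 297.3, 219.1] ((286.0, 200.0), (38.0, 18.0), 90.0)
stand 0.6 [250.7, 150.9, 318.1, 222.9] ((282.7961730957031, 187.6978759765625), (62.0307502746582, 70.72994232177734), 2.2457425594329834)
[283.84312201 203.55225056]
```

View pics/w2.png

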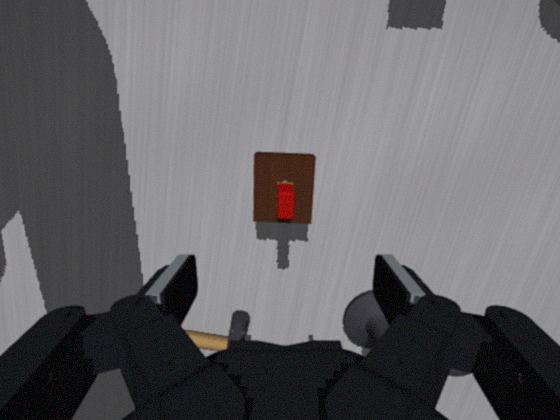

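The picture shows the red handle at about (286,200) on the stand, whose edges are turned about 2° clockwise from the image axes. Next I fit the handle's position.

Run:
```python
from h import *
from scipy.optimize import least_squares
W=cap("wrist");o=arm.get_obs();M=R.from_rotvec(o["tcp_rot"]).as_matrix()
f=W["frame"].astype(int);m=(f[:,:,0]>100)&(f[:,:,1]<60)&(f[:,:,2]<60);m[:150]=0;m[230:]=0
ys,xs=np.nonzero(m);bb=np.array([xs.min(),ys.min(),xs.max()+1,ys.max()+1]);print(bb,np.percentile(xs,[3,97]))
yaw=np.arctan2(M[1,1],M[0,1])-.04
c,s=np.cos(yaw),np.sin(yaw)
def bbx(p):
    P=np.array([proj(W,[p[0]+c*a-s*b,p[1]+s*a+c*b,z]) for a in(-.008,.008) for b in(-.013,.013) for z in(.058,.110)])
    return np.r_[P.min(0),P.max(0)]
r=least_squares(lambda p:bbx(p)-bb,[.478,-.197],x_scale=.01);print(r.x,r.fun,np.degrees(yaw))
d=r.x-o["tool_pos"][:2];print("tool ty,tz mm",1000*d@M[:2,1],1000*d@M[:2,2])
```

```text
[277 183 295 219] [278. 293.]
[ 0.48107749 -0.19897524] [-0.22823769 -1.14042963  0.22247273  1.02691792] 8.154609562934642
tool ty,tz mm 1.8824796633143372 2.986606874449438
```

```bash
python3 -m creep '[{"fingers":1,"tx":0,"ty":1.9,"tz":3,"rx":0.04,"ry":0,"rz":0},{"fingers":1,"tx":30,"ty":0,"tz":0,"rx":0,"ry":0,"rz":0},{"fingers":1,"tx":30,"ty":0,"tz":0,"rx":0,"ry":0,"rz":0},{"fingers":0.7,"tx":30,"ty":0,"tz":0,"rx":0,"ry":0,"rz":0},{"fingers":0.5,"tx":0,"ty":0,"tz":0,"rx":0,"ry":0,"rz":0},{"fingers":0.5,"tx":0,"ty":0,"tz":0,"rx":0,"ry":0,"rz":0},{"fingers":0.5,"tx":0,"ty":0,"tz":0,"rx":0,"ry":0,"rz":0}]'
python3 - <<'E'
from h import *
W=cap("wrist");save(W,"pics/w3.png");o=arm.get_obs();M=R.from_rotvec(o["tcp_rot"]).as_matrix()
print(M.round(3),o["tool_pos"])
p=o["tool_pos"].copy()
for z in(.11,.058): 
  p[2]=z;print(z,proj(W,p),proj(W,p+M[:,1]*.008),proj(W,p-M[:,1]*.008))
f=W["frame"].astype(int);m=(f[:,:,0]>100)&(f[:,:,1]<60)&(f[:,:,2]<60);ys,xs=np.nonzero(m);print(xs.min(),xs.max(),ys.min(),ys.max())
for r in range(ys.min(),ys.max(),10): print(r,xs[ys==r].min(),xs[ys==r].max())
E
```

```text
t: 4.5
tool_pos: [0.4822, -0.1998, 0.1432]
tcp_rot: [1.105, 1.269, -1.104]
contact_force: [0.4, -0.9, 0.6]
gripper_width: 0.0426
[[ 0.003  0.99   0.14 ]
 [-0.002  0.14  -0.99 ]
 [-1.     0.003  0.002]] [ 0.48229002 -0.19978559  0.14333403]
0.11 [283.32661074 238.16892659] [295.94167064 238.17136985] [270.71305317 238.16648362]
0.058 [283.5700365  214.38279975] [293.5221733  214.38360975] [273.61883475 214.38198983]
269 293 200 253
200 272 288
210 270 291
220 269 293
230 269 293
240 270 293
250 270 293
```

View pics/w3.png

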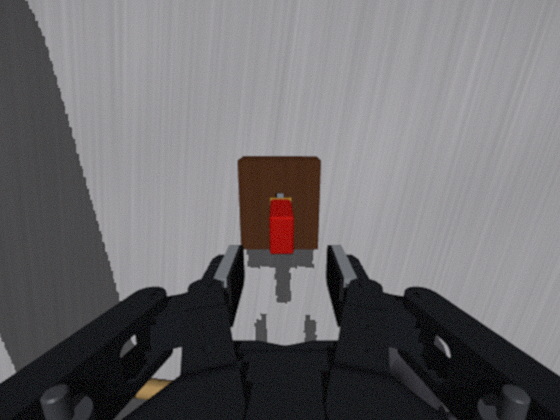

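The handle sits about 1.2 mm left of and 1.5 mm above the jaw centre, and the yaw matches. I'll correct that, then descend and grip.

```bash
python3 -m creep '[{"fingers":0.5,"tx":0,"ty":-1.2,"tz":-1.5,"rx":0,"ry":0,"rz":0},{"fingers":0.5,"tx":27,"ty":0,"tz":0,"rx":0,"ry":0,"rz":0},{"fingers":0.5,"tx":27,"ty":0,"tz":0,"rx":0,"ry":0,"rz":0},{"fingers":0.5,"tx":27,"ty":0,"tz":0,"rx":0,"ry":0,"rz":0},{"fingers":0.5,"tx":0,"ty":0,"tz":0,"rx":0,"ry":0,"rz":0},{"fingers":0.5,"tx":0,"ty":0,"tz":0,"rx":0,"ry":0,"rz":0}]'
python3 -m creep '[{"fingers":0,"tx":0,"ty":0,"tz":0,"rx":0,"ry":0,"rz":0},{"fingers":0,"tx":0,"ty":0,"tz":0,"rx":0,"ry":0,"rz":0},{"fingers":0,"tx":0,"ty":0,"tz":0,"rx":0,"ry":0,"rz":0},{"fingers":0,"tx":0,"ty":0,"tz":0,"rx":0,"ry":0,"rz":0},{"fingers":0,"tx":0,"ty":0,"tz":0,"rx":0,"ry":0,"rz":0},{"fingers":0,"tx":0,"ty":0,"tz":0,"rx":0,"ry":0,"rz":0},{"fingers":0,"tx":0,"ty":0,"tz":0,"rx":0,"ry":0,"rz":0}]' 60
```

```text
t: 5.15
tool_pos: [0.4799, -0.1978, 0.061]
tcp_rot: [1.105, 1.272, -1.105]
contact_force: [0.1, -0.8, -0.5]
gripper_width: 0.0427
t: 5.85
tool_pos: [0.479, -0.1987, 0.062]
tcp_rot: [1.103, 1.272, -1.107]
contact_force: [-7.4, -1.3, 8.5]
gripper_width: 0.0152
```

```bash
python3 -m creep '[{"fingers":0,"tx":-8,"ty":0,"tz":0,"rx":0,"ry":0,"rz":0},{"fingers":0,"tx":-8,"ty":0,"tz":0,"rx":0,"ry":0,"rz":0},{"fingers":0,"tx":-12,"ty":0,"tz":0,"rx":0,"ry":0,"rz":0},{"fingers":0,"tx":-12,"ty":0,"tz":0,"rx":0,"ry":0,"rz":0},{"fingers":0,"tx":-25,"ty":0,"tz":0,"rx":0,"ry":0,"rz":0},{"fingers":0,"tx":-25,"ty":0,"tz":0,"rx":0,"ry":0,"rz":0},{"fingers":0,"tx":-25,"ty":0,"tz":0,"rx":0,"ry":0,"rz":0},{"fingers":0,"tx":-25,"ty":0,"tz":0,"rx":0,"ry":0,"rz":0},{"fingers":0,"tx":0,"ty":0,"tz":0,"rx":0,"ry":0,"rz":0}]'
python3 -m creep '[{"fingers":0,"tx":0,"ty":17,"tz":-30,"rx":0,"ry":0,"rz":0},{"fingers":0,"tx":0,"ty":17,"tz":-30,"rx":0,"ry":0,"rz":0},{"fingers":0,"tx":0,"ty":17,"tz":-30,"rx":0,"ry":0,"rz":0},{"fingers":0,"tx":0,"ty":17,"tz":-30,"rx":0,"ry":0,"rz":0},{"fingers":0,"tx":0,"ty":17,"tz":-30,"rx":0,"ry":0,"rz":0},{"fingers":0,"tx":0,"ty":17,"tz":-30,"rx":0,"ry":0,"rz":0},{"fingers":0,"tx":0,"ty":17,"tz":-30,"rx":0,"ry":0,"rz":0},{"fingers":0,"tx":0,"ty":17,"tz":-30,"rx":-0.08,"ry":0,"rz":0},{"fingers":0,"tx":0,"ty":0,"tz":0,"rx":0,"ry":0,"rz":0},{"fingers":0,"tx":0,"ty":0,"tz":0,"rx":0,"ry":0,"rz":0}]'
python3 - <<'E'
from h import *
W=cap("wrist");save(W,"pics/w4.png",(140,0,420,420),1.4);save(W,"pics/w4full.png");o=arm.get_obs();M=R.from_rotvec(o["tcp_rot"]).as_matrix()
np.savez("w4.npz",frame=W["frame"],fov_y=W["fov_y"],cx=W["cx"],cy=W["cy"],view=W["view"],M=M,tp=o["tool_pos"])
print(M.round(4),o["tool_pos"],o["contact_force"])
x=arm.trace("wrist","block")[0];print(x["confidence"],x["rect"])
E
```

```text
t: 6.75
tool_pos: [0.4827, -0.1989, 0.2058]
tcp_rot: [1.105, 1.262, -1.102]
contact_force: [0.4, -1.4, -0.7]
gripper_width: 0.0151
t: 7.75
tool_pos: [0.5806, 0.0599, 0.1997]
tcp_rot: [1.044, 1.306, -1.045]
contact_force: [-0.8, 0.2, -1.6]
gripper_width: 0.0154
[[-8.000e-04  9.759e-01  2.182e-01]
 [ 0.000e+00  2.182e-01 -9.759e-01]
 [-1.000e+00 -8.000e-04 -2.000e-04]] [0.5804604  0.05902824 0.19977833] [-0.69381242 -0.38756755 -0.9012298 ]
0.66 [247.8, 37.3, 332.7, 207.5]
```

View pics/w4full.png

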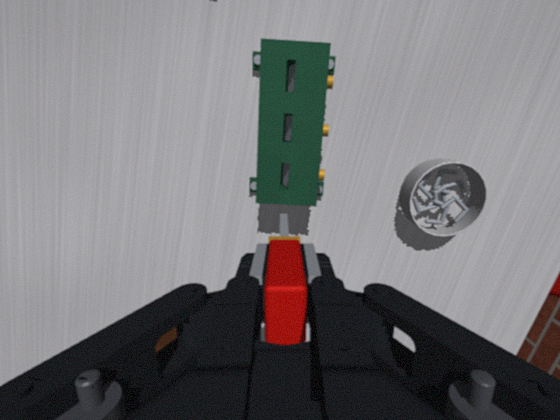

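The block's three slots show at about (291,76), (288,127) and (285,174), with the brass screws to the right, which is +x. The blade hangs straight in the jaws.

Run:
```python
from h import *
d=np.load("w4.npz");c={k:d[k] for k in d};c["fov_y"]=float(c["fov_y"]);M=d["M"];tp=d["tp"]
f=c["frame"]
g=f.astype(int)
green=(g[:,:,1]>g[:,:,0]+15)&(g[:,:,1]>g[:,:,2]+10)
green[215:]=0
n,l,st,_=cv2.connectedComponentsWithStats(green.astype(np.uint8));k=1+np.argmax(st[1:,4]);m=(l==k).astype(np.uint8)
cs,h=cv2.findContours(m,cv2.RETR_CCOMP,cv2.CHAIN_APPROX_NONE)
for q,hh in zip(cs,h[0]):
    if len(q)<12: continue
    P=np.array([atz(c,u,v,.052)[:2] for u,v in q[:,0]])*1000
    r=cv2.minAreaRect(P.astype(np.float32));rp=cv2.minAreaRect(q.astype(np.float32));print(hh[3],len(q),r,cv2.boundingRect(q),(cv2.boxPoints(r)).round(1).tolist())
im=cv2.resize(f[30:215,240:350,::-1],None,fx=3.2,fy=3.2,interpolation=cv2.INTER_CUBIC);cv2.imwrite("pics/blk.png",im)
```

```text
-1 513 ((570.8240966796875, 125.89015197753906), (72.56710815429688, 149.22628784179688), 9.185978889465332) (250, 39, 85, 167) [[523.0999755859375, 193.8000030517578], [546.9000244140625, 46.400001525878906], [618.5999755859375, 58.0], [594.7000122070312, 205.3000030517578]]
0 62 ((576.247802734375, 81.86875915527344), (10.191529273986816, 24.91564178466797), 9.123199462890625) (279, 162, 12, 26) [[569.2000122070312, 93.4000015258789], [573.2000122070312, 68.80000305175781], [583.2999877929688, 70.4000015258789], [579.2999877929688, 95.0]]
0 71 ((568.8944091796875, 126.33124542236328), (9.933004379272461, 27.3381404876709), 10.684859275817871) (282, 112, 12, 31) [[561.5, 138.8000030517578], [566.5, 112.0], [576.2999877929688, 113.80000305175781], [571.2000122070312, 140.6999969482422]]
0 78 ((561.8375244140625, 170.45474243164062), (9.943727493286133, 28.44462776184082), 12.64073657989502) (285, 59, 12, 35) [[553.9000244140625, 183.1999969482422], [560.0999755859375, 155.5], [569.7999877929688, 157.6999969482422], [563.5999755859375, 185.39999389648438]]
```

View pics/blk.png

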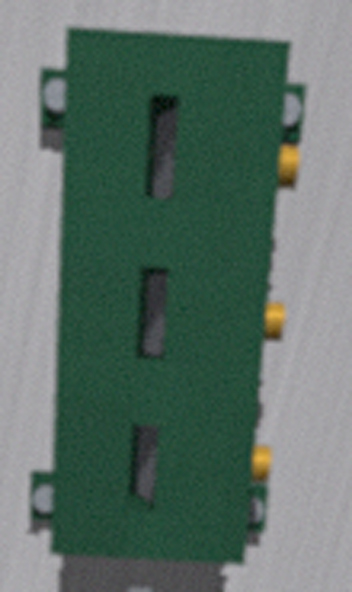

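Run:
```python
from h import *
d=np.load("w4.npz");c={k:d[k] for k in d};c["fov_y"]=float(c["fov_y"]);M=d["M"];tp=d["tp"]
for z in(.054,.004):
  for a in(-.0025,.0025):
    for b in(-.011,.011): print(z,a,b,proj(c,tp+M@[z,a,b]).round(1))
f=c["frame"].astype(int)
for r in range(206,242,3): print(r,f[r,270:298].sum(1).tolist())
s2=np.array([.5689,.1261]);dd=1000*(s2-tp[:2]);print("move ty,tz",dd@M[:2,1],dd@M[:2,2])
```

```text
0.054 -0.0025 -0.011 [279.3 213.3]
0.054 -0.0025 0.011 [279.5 242.9]
0.054 0.0025 -0.011 [286.5 213.3]
0.054 0.0025 0.011 [286.5 242.9]
0.004 -0.0025 -0.011 [277.5 240.2]
0.004 -0.0025 0.011 [277.8 277.6]
0.004 0.0025 -0.011 [287.  240.2]
0.004 0.0025 0.011 [286.9 277.6]
206 [244, 235, 250, 227, 248, 243, 234, 242, 238, 220, 235, 241, 239, 233, 242, 249, 233, 250, 228, 236, 237, 241, 237, 246, 229, 244, 229, 239]
209 [255, 230, 244, 234, 249, 239, 241, 244, 244, 222, 240, 241, 239, 243, 236, 242, 230, 232, 238, 239, 242, 243, 235, 237, 223, 235, 254, 227]
212 [233, 239, 262, 239, 239, 233, 235, 221, 229, 234, 229, 246, 241, 248, 233, 239, 238, 240, 221, 245, 242, 243, 234, 243, 233, 229, 238, 244]
215 [252, 245, 240, 220, 224, 240, 229, 231, 235, 259, 356, 379, 360, 383, 371, 372, 369, 298, 250, 231, 243, 233, 251, 238, 231, 248, 243, 238]
218 [243, 231, 250, 247, 231, 235, 227, 233, 215, 266, 356, 372, 369, 373, 361, 382, 368, 316, 255, 229, 239, 248, 249, 245, 242, 262, 228, 249]
221 [235, 259, 246, 238, 223, 232, 221, 230, 242, 268, 351, 368, 363, 369, 373, 375, 371, 336, 267, 237
[... 260 characters left out ...]
, 384, 359, 378, 369, 307, 242, 221, 236, 234, 241, 238, 220, 237, 223]
230 [226, 231, 212, 227, 235, 231, 229, 231, 240, 295, 355, 373, 372, 378, 368, 382, 376, 370, 314, 254, 225, 237, 236, 233, 226, 235, 241, 230]
233 [336, 416, 472, 493, 478, 419, 372, 369, 364, 349, 365, 372, 372, 378, 373, 373, 374, 374, 368, 364, 285, 251, 249, 262, 242, 215, 232, 246]
236 [389, 383, 397, 389, 403, 395, 398, 405, 401, 383, 360, 338, 333, 334, 342, 340, 345, 329, 363, 385, 406, 410, 403, 402, 407, 373, 353, 362]
239 [294, 281, 273, 272, 256, 252, 266, 259, 279, 278, 281, 273, 285, 254, 281, 280, 276, 257, 270, 276, 268, 264, 283, 263, 262, 264, 259, 289]
move ty,tz 3.3538935991962795 -67.97805138458428
```

```bash
python3 -m creep '[{"fingers":0,"tx":0,"ty":0.6,"tz":-17,"rx":0,"ry":0,"rz":0},{"fingers":0,"tx":0,"ty":0.6,"tz":-17,"rx":0,"ry":0,"rz":0},{"fingers":0,"tx":0,"ty":0.6,"tz":-17,"rx":0,"ry":0,"rz":0},{"fingers":0,"tx":0,"ty":0.4,"tz":-17,"rx":0,"ry":0,"rz":0},{"fingers":0,"tx":0,"ty":0,"tz":0,"rx":0.06,"ry":0,"rz":0},{"fingers":0,"tx":28,"ty":0,"tz":0,"rx":0,"ry":0,"rz":0},{"fingers":0,"tx":28,"ty":0,"tz":0,"rx":0,"ry":0,"rz":0},{"fingers":0,"tx":27,"ty":0,"tz":0,"rx":0,"ry":0,"rz":0},{"fingers":0,"tx":0,"ty":0,"tz":0,"rx":0,"ry":0,"rz":0},{"fingers":0,"tx":0,"ty":0,"tz":0,"rx":0,"ry":0,"rz":0}]'
python3 - <<'E'
from h import *
W=cap("wrist");o=arm.get_obs();M=R.from_rotvec(o["tcp_rot"]).as_matrix();tp=o["tool_pos"]
print(M.round(3),tp,o["contact_force"])
im=cv2.resize(W["frame"][100:300,180:400,::-1],None,fx=3,fy=3,interpolation=cv2.INTER_CUBIC);cv2.imwrite("pics/c5.png",im)
for a in(-.0015,.0015): print("nose",proj(W,tp+M@[.054,a,-.011]))
# expected slot2 mouth corners at z=.052 using estimate yaw 9.2
y=np.radians(9.2)
for a in(-4,4):
  for b in(-13.5,13.5):
    print("s2",a,b,proj(W,[.5689+(a*np.cos(y)-b*np.sin(y))/1000,.1261+(a*np.sin(y)+b*np.cos(y))/1000,.052]).round(1))
E
```

```text
t: 8.85
tool_pos: [0.5679, 0.1266, 0.1175]
tcp_rot: [1.09, 1.282, -1.09]
contact_force: [0.0, 0.3, -1.9]
gripper_width: 0.0153
[[ 0.002  0.987  0.16 ]
 [ 0.     0.16  -0.987]
 [-1.     0.002  0.   ]] [0.56891007 0.12646112 0.11864394] [-0.55579886  0.32721442 -1.72381445]
nose [282.87426938 213.23021565]
nose [287.23065744 213.23324667]
s2 -4 -13.5 [279.5 240.1]
s2 -4 13.5 [279.4 205.5]
s2 4 -13.5 [290.2 240.1]
s2 4 13.5 [290.4 205.5]
```

View pics/c5.png

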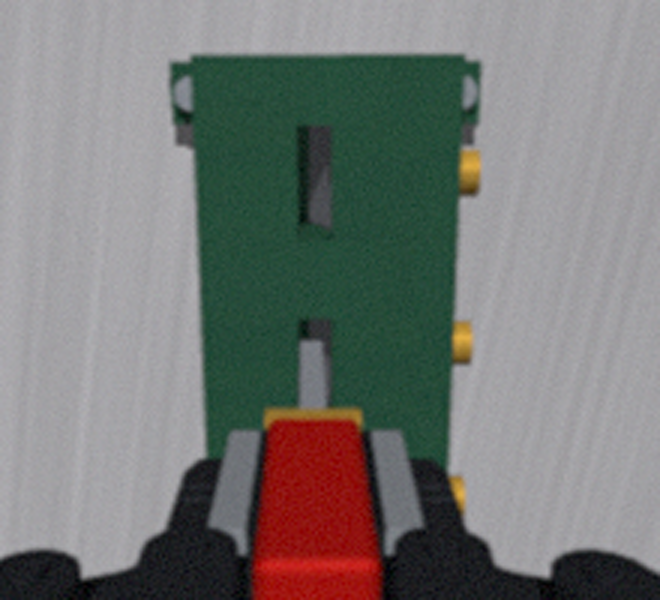

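The block is square to the tool, and slot 2's mouth lies directly under the blade. Shifting the blade slightly toward −y and −x should centre it in y and bring it closer to the solid wall. Then I'll feel downward, with a force check after each step.

```bash
cat > chk.py <<'E'
# stop the chain if the push is high
import sys
from station import arm
o=arm.get_obs();f=o["contact_force"];lim=float(sys.argv[1]) if len(sys.argv)>1 else 8
print("chk",o["t"],o["tool_pos"].round(4),f.round(1));sys.exit(int(f[2]+1.5>lim or abs(f[:2]).max()>lim+2))
E
python3 -m creep '[{"fingers":0,"tx":0,"ty":-0.4,"tz":1.2,"rx":0,"ry":0,"rz":0},{"fingers":0,"tx":9,"ty":0,"tz":0,"rx":0,"ry":0,"rz":0},{"fingers":0,"tx":0,"ty":0,"tz":0,"rx":0,"ry":0,"rz":0}]' >/dev/null && python3 chk.py && python3 -m creep '[{"fingers":0,"tx":2,"ty":0,"tz":0,"rx":0,"ry":0,"rz":0},{"fingers":0,"tx":2,"ty":0,"tz":0,"rx":0,"ry":0,"rz":0},{"fingers":0,"tx":0,"ty":0,"tz":0,"rx":0,"ry":0,"rz":0}]' >/dev/null && python3 chk.py && python3 -m creep '[{"fingers":0,"tx":2,"ty":0,"tz":0,"rx":0,"ry":0,"rz":0},{"fingers":0,"tx":2,"ty":0,"tz":0,"rx":0,"ry":0,"rz":0},{"fingers":0,"tx":0,"ty":0,"tz":0,"rx":0,"ry":0,"rz":0}]' >/dev/null && python3 chk.py && python3 -m creep '[{"fingers":0,"tx":2,"ty":0,"tz":0,"rx":0,"ry":0,"rz":0},{"fingers":0,"tx":2,"ty":0,"tz":0,"rx":0,"ry":0,"rz":0},{"fingers":0,"tx":0,"ty":0,"tz":0,"rx":0,"ry":0,"rz":0}]' >/dev/null && python3 chk.py && python3 -m creep '[{"fingers":0,"tx":2,"ty":0,"tz":0,"rx":0,"ry":0,"rz":0},{"fingers":0,"tx":2,"ty":0,"tz":0,"rx":0,"ry":0,"rz":0},{"fingers":0,"tx":0,"ty":0,"tz":0,"rx":0,"ry":0,"rz":0}]' >/dev/null && python3 chk.py
```

```text
chk 9.2 [0.5676 0.1245 0.1078] [-2.3 -0.4 -1.6]
chk 9.5 [0.5677 0.1245 0.104 ] [ 0.7  0.1 -1.6]
chk 9.8 [0.5677 0.1245 0.0999] [-0.   0.4 -2. ]
chk 10.1 [0.5677 0.1246 0.0959] [ 0.2 -1.1 -0.6]
chk 10.4 [0.5677 0.1245 0.0919] [-0.2 -0.1 -0.9]
```

It entered freely and the nose is about 14 mm down. Next come 1 mm steps down the slope, read while sliding.

```bash
python3 -m creep '[{"fingers":0,"tx":1,"ty":0,"tz":0,"rx":0,"ry":0,"rz":0}]' >/dev/null && python3 chk.py && python3 -m creep '[{"fingers":0,"tx":1,"ty":0,"tz":0,"rx":0,"ry":0,"rz":0}]' >/dev/null && python3 chk.py && python3 -m creep '[{"fingers":0,"tx":1,"ty":0,"tz":0,"rx":0,"ry":0,"rz":0}]' >/dev/null && python3 chk.py && python3 -m creep '[{"fingers":0,"tx":1,"ty":0,"tz":0,"rx":0,"ry":0,"rz":0}]' >/dev/null && python3 chk.py && python3 -m creep '[{"fingers":0,"tx":1,"ty":0,"tz":0,"rx":0,"ry":0,"rz":0}]' >/dev/null && python3 chk.py && python3 -m creep '[{"fingers":0,"tx":1,"ty":0,"tz":0,"rx":0,"ry":0,"rz":0}]' >/dev/null && python3 chk.py && python3 -m creep '[{"fingers":0,"tx":1,"ty":0,"tz":0,"rx":0,"ry":0,"rz":0}]' >/dev/null && python3 chk.py && python3 -m creep '[{"fingers":0,"tx":1,"ty":0,"tz":0,"rx":0,"ry":0,"rz":0}]' >/dev/null && python3 chk.py && python3 -m creep '[{"fingers":0,"tx":1,"ty":0,"tz":0,"rx":0,"ry":0,"rz":0}]' >/dev/null && python3 chk.py && python3 -m creep '[{"fingers":0,"tx":1,"ty":0,"tz":0,"rx":0,"ry":0,"rz":0}]' >/dev/null && python3 chk.py
```

```text
chk 10.5 [0.568  0.1246 0.0913] [ 0.2 -0.2 -0.6]
chk 10.6 [0.568  0.1246 0.0903] [ 0.1 -0.5 -1.3]
chk 10.7 [0.568  0.1246 0.0892] [ 0.1  0.7 -0.7]
chk 10.8 [0.5678 0.1246 0.0883] [-1.4  0.4 -0.2]
chk 10.9 [0.5678 0.1245 0.0875] [-3.5 -1.6  4.6]
chk 11.0 [0.5678 0.1245 0.0867] [-3.5 -1.5  4.1]
chk 11.1 [0.5678 0.1245 0.0856] [-3.1 -0.7  4.7]
chk 11.2 [0.5678 0.1245 0.0844] [-3.8 -0.2  5.5]
chk 11.3 [0.5678 0.1245 0.0835] [-4.8 -1.4  4.8]
chk 11.4 [0.5678 0.1245 0.0824] [-2.9 -0.3  5.9]
```

A steady push of about 6 to 7 N, with about 4 N sideways, so this looks like the right slot. I'll continue carefully to confirm it doesn't climb.

```bash
python3 -m creep '[{"fingers":0,"tx":1,"ty":0,"tz":0,"rx":0,"ry":0,"rz":0}]' >/dev/null && python3 chk.py 9 && python3 -m creep '[{"fingers":0,"tx":1,"ty":0,"tz":0,"rx":0,"ry":0,"rz":0}]' >/dev/null && python3 chk.py 9 && python3 -m creep '[{"fingers":0,"tx":1,"ty":0,"tz":0,"rx":0,"ry":0,"rz":0}]' >/dev/null && python3 chk.py 9 && python3 -m creep '[{"fingers":0,"tx":1,"ty":0,"tz":0,"rx":0,"ry":0,"rz":0}]' >/dev/null && python3 chk.py 9 && python3 -m creep '[{"fingers":0,"tx":1,"ty":0,"tz":0,"rx":0,"ry":0,"rz":0}]' >/dev/null && python3 chk.py 9 && python3 -m creep '[{"fingers":0,"tx":1,"ty":0,"tz":0,"rx":0,"ry":0,"rz":0},{"fingers":0,"tx":1,"ty":0,"tz":0,"rx":0,"ry":0,"rz":0}]' >/dev/null && python3 chk.py 9 && python3 -m creep '[{"fingers":0,"tx":1,"ty":0,"tz":0,"rx":0,"ry":0,"rz":0},{"fingers":0,"tx":1,"ty":0,"tz":0,"rx":0,"ry":0,"rz":0}]' >/dev/null && python3 chk.py 9 && python3 -m creep '[{"fingers":0,"tx":1,"ty":0,"tz":0,"rx":0,"ry":0,"rz":0},{"fingers":0,"tx":1,"ty":0,"tz":0,"rx":0,"ry":0,"rz":0}]' >/dev/null && python3 chk.py 9
```

```text
chk 11.5 [0.5678 0.1245 0.0814] [-2.4 -1.   2.4]
chk 11.6 [0.5677 0.1245 0.0801] [-3.9 -0.5  3.3]
chk 11.7 [0.5677 0.1245 0.079 ] [-2.5 -0.5  3.2]
chk 11.8 [0.5677 0.1245 0.078 ] [-3.4 -1.   2.3]
chk 11.9 [0.5677 0.1246 0.077 ] [-2.7 -1.6  2.6]
chk 12.1 [0.5678 0.1245 0.0751] [-4.1 -0.3  2.3]
chk 12.3 [0.5678 0.1245 0.0731] [-3.7 -0.8  2.7]
chk 12.5 [0.5678 0.1245 0.0711] [-3.7 -0.7  2.6]
```

Drag is a light, steady 4 N with side push about 3.7 N, so slot 2 is the right one. I'll continue to the floor.

```bash
python3 -m creep '[{"fingers":0,"tx":1,"ty":0,"tz":0,"rx":0,"ry":0,"rz":0},{"fingers":0,"tx":1,"ty":0,"tz":0,"rx":0,"ry":0,"rz":0}]' >/dev/null && python3 chk.py 9 && python3 -m creep '[{"fingers":0,"tx":1,"ty":0,"tz":0,"rx":0,"ry":0,"rz":0},{"fingers":0,"tx":1,"ty":0,"tz":0,"rx":0,"ry":0,"rz":0}]' >/dev/null && python3 chk.py 9 && python3 -m creep '[{"fingers":0,"tx":1,"ty":0,"tz":0,"rx":0,"ry":0,"rz":0}]' >/dev/null && python3 chk.py 9 && python3 -m creep '[{"fingers":0,"tx":0.5,"ty":0,"tz":0,"rx":0,"ry":0,"rz":0}]' >/dev/null && python3 chk.py 7 && python3 -m creep '[{"fingers":0,"tx":0.5,"ty":0,"tz":0,"rx":0,"ry":0,"rz":0}]' >/dev/null && python3 chk.py 7 && python3 -m creep '[{"fingers":0,"tx":0.5,"ty":0,"tz":0,"rx":0,"ry":0,"rz":0}]' >/dev/null && python3 chk.py 7 && python3 -m creep '[{"fingers":0,"tx":0.5,"ty":0,"tz":0,"rx":0,"ry":0,"rz":0}]' >/dev/null && python3 chk.py 7 && python3 -m creep '[{"fingers":0,"tx":0.5,"ty":0,"tz":0,"rx":0,"ry":0,"rz":0}]' >/dev/null && python3 chk.py 7 && python3 -m creep '[{"fingers":0,"tx":0.5,"ty":0,"tz":0,"rx":0,"ry":0,"rz":0}]' >/dev/null && python3 chk.py 7
```

```text
chk 12.7 [0.5678 0.1245 0.0691] [-4.9 -1.1  1.4]
chk 12.9 [0.5678 0.1246 0.0671] [-4.6 -0.4  2. ]
chk 13.0 [0.5678 0.1245 0.0661] [-4.9 -1.1  1.9]
chk 13.1 [0.5678 0.1245 0.0656] [-4.3 -1.   2. ]
chk 13.2 [0.5678 0.1246 0.0652] [-5.2 -1.4  1.3]
chk 13.3 [0.5678 0.1245 0.0646] [-5.3 -1.   2.2]
chk 13.4 [0.5678 0.1245 0.0642] [-4.8 -0.4  2.2]
chk 13.5 [0.5678 0.1245 0.0637] [-4.3 -1.9  2.3]
chk 13.6 [0.5678 0.1246 0.0632] [-5.3 -0.1  2.1]
```

```bash
python3 -m creep '[{"fingers":0,"tx":0.5,"ty":0,"tz":0,"rx":0,"ry":0,"rz":0}]' >/dev/null && python3 chk.py 6 && python3 -m creep '[{"fingers":0,"tx":0.5,"ty":0,"tz":0,"rx":0,"ry":0,"rz":0}]' >/dev/null && python3 chk.py 6 && python3 -m creep '[{"fingers":0,"tx":0.4,"ty":0,"tz":0,"rx":0,"ry":0,"rz":0}]' >/dev/null && python3 chk.py 6 && python3 -m creep '[{"fingers":0,"tx":0.4,"ty":0,"tz":0,"rx":0,"ry":0,"rz":0}]' >/dev/null && python3 chk.py 6 && python3 -m creep '[{"fingers":0,"tx":0.4,"ty":0,"tz":0,"rx":0,"ry":0,"rz":0}]' >/dev/null && python3 chk.py 6 && python3 -m creep '[{"fingers":0,"tx":0.4,"ty":0,"tz":0,"rx":0,"ry":0,"rz":0}]' >/dev/null && python3 chk.py 6 && python3 -m creep '[{"fingers":0,"tx":0.4,"ty":0,"tz":0,"rx":0,"ry":0,"rz":0}]' >/dev/null && python3 chk.py 6
```

```text
chk 13.7 [0.5678 0.1246 0.0627] [-4.8 -1.3  1.7]
chk 13.8 [0.5679 0.1246 0.0622] [-5.4  0.1  4.4]
chk 13.9 [0.5679 0.1246 0.0622] [-6.1 -1.2  7.6]
```

Floor contact came at TCP z = 0.062 as predicted, with about 9 N of push. I'll ease the blade toward the solid wall before releasing it.

```bash
python3 -m creep '[{"fingers":0,"tx":-0.2,"ty":-0.3,"tz":0,"rx":0,"ry":0,"rz":0},{"fingers":0,"tx":0,"ty":0,"tz":0,"rx":0,"ry":0,"rz":0}]' >/dev/null && python3 chk.py 7 && python3 -m creep '[{"fingers":0,"tx":0,"ty":-0.3,"tz":0,"rx":0,"ry":0,"rz":0},{"fingers":0,"tx":0,"ty":0,"tz":0,"rx":0,"ry":0,"rz":0}]' >/dev/null && python3 chk.py 7 && python3 -m creep '[{"fingers":0,"tx":0,"ty":-0.3,"tz":0,"rx":0,"ry":0,"rz":0},{"fingers":0,"tx":0,"ty":0,"tz":0,"rx":0,"ry":0,"rz":0}]' >/dev/null && python3 chk.py 7
```

```text
chk 14.1 [0.5678 0.1245 0.0622] [-4.1 -0.4  2.4]
chk 14.3 [0.5677 0.1245 0.0622] [-3.4  0.2  2.1]
chk 14.5 [0.5676 0.1245 0.0622] [-1.6  1.1  1.3]
```

```bash
python3 -m creep '[{"fingers":0.3,"tx":0,"ty":0,"tz":0,"rx":0,"ry":0,"rz":0},{"fingers":0.5,"tx":0,"ty":0,"tz":0,"rx":0,"ry":0,"rz":0},{"fingers":0.5,"tx":0,"ty":0,"tz":0,"rx":0,"ry":0,"rz":0},{"fingers":0.5,"tx":0,"ty":0,"tz":0,"rx":0,"ry":0,"rz":0},{"fingers":0.5,"tx":0,"ty":0,"tz":0,"rx":0,"ry":0,"rz":0}]'
python3 -m creep '[{"fingers":0.5,"tx":-10,"ty":0,"tz":0,"rx":0,"ry":0,"rz":0},{"fingers":0.5,"tx":-20,"ty":0,"tz":0,"rx":0,"ry":0,"rz":0},{"fingers":0.5,"tx":-20,"ty":0,"tz":0,"rx":0,"ry":0,"rz":0},{"fingers":0.5,"tx":-25,"ty":0,"tz":0,"rx":0,"ry":0,"rz":0},{"fingers":0.5,"tx":-25,"ty":0,"tz":0,"rx":0,"ry":0,"rz":0},{"fingers":0.5,"tx":0,"ty":0,"tz":30,"rx":0,"ry":0,"rz":0},{"fingers":0.5,"tx":0,"ty":0,"tz":30,"rx":0,"ry":0,"rz":0},{"fingers":0.5,"tx":0,"ty":0,"tz":0,"rx":0,"ry":0,"rz":0}]'
python3 - <<'E'
from h import *
W=cap("wrist");S=cap("scene")
a=cv2.resize(W["frame"][0:300,160:440,::-1],(400,428));b=cv2.resize(S["frame"][180:300,250:400,::-1],(400,428),interpolation=cv2.INTER_CUBIC)
cv2.imwrite("pics/end.png",np.hstack([a,b]))
y=np.radians(9.2)
# expected handle for home at wall / red bbox
f=W["frame"].astype(int);m=(f[:,:,0]>100)&(f[:,:,1]<60)&(f[:,:,2]<60);m[:,:230]=0;m[:,340:]=0;ys,xs=np.nonzero(m);print(xs.min(),xs.max()+1,ys.min(),ys.max()+1)
P=np.array([proj(W,[.5676+p*np.cos(y)-q*np.sin(y),.1248+p*np.sin(y)+q*np.cos(y),z]) for p in(-.008,.008) for q in(-.013,.013) for z in(.058,.11)]);print(P.min(0),P.max(0))
E
```

```text
t: 15.0
tool_pos: [0.5673, 0.1244, 0.0622]
tcp_rot: [1.091, 1.28, -1.09]
contact_force: [0.5, 0.9, -0.7]
gripper_width: 0.0431
t: 15.8
tool_pos: [0.5777, 0.0622, 0.1634]
tcp_rot: [1.092, 1.277, -1.092]
contact_force: [-0.1, 0.3, -0.2]
gripper_width: 0.0424
271 295 115 155
[270.0883288  112.89521687] [295.46931271 154.72766989]
```

View pics/end.png

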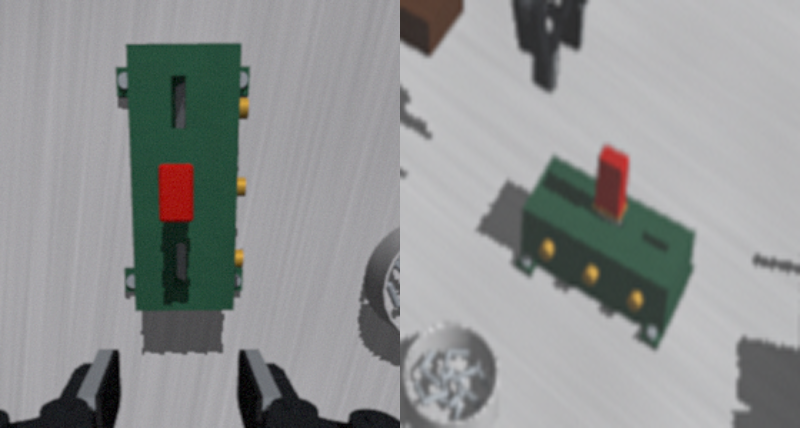

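The handle stands upright in the middle slot with only a thin gap above the block, and the gripper is clear of it.

```bash
python3 -c "
from station import arm
print(arm.sign_off())"
```

```text
the job is handed in; nothing more can be done
None
```

The gauge blade is let go, standing upright and home in the middle slot (slot2), and the job is handed in at about 16 s on the robot's clock.

- **Right slot:** slot2 was the first one I tried. After allowing for the blade's weight, the push was about 6–7 N on the slope, then a steady 3–4 N. The shoe's side push was 4–5 N. I never put the blade in the other two slots, because this one matched the description.
- **Forcing:** the highest push I read in the slot was about 9 N, at the slot floor, and it was never forced.
- **Home:** the nose met the floor at the predicted height. After release, the handle's outline in the wrist camera matched the home position to within 1–2 pixels.
- **Other things:** the gripper was clear and the force reading was about zero. The last pictures showed the tin beside the block undisturbed. I did not compare the vise, last and hammer before and after, but the arm stayed clear of them.
- **Off-plan:** the first move command was refused because its rows were incomplete, so nothing moved. Closing on the handle in the stand gave a short reading of about 8 N.

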